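# Hang a keyhole bracket on the free screw of a sloping panel

## Robot

A 7-joint arm with a two-finger parallel gripper is mounted at the origin on a cart in front of the work surface, level with it; the furniture and walls round the work are solid. World frame = base frame: x ahead of the robot, y to its left, z up, the work surface at z = 0. Lengths are in m, angles in rad, forces in N, time in s.
With the tool pointing down it reaches from about 0.35 to 0.9 m from the base axis. Payload 8.1 kg.
Tool frame: the origin (TCP) lies on the centre line of the jaws, within the pads' length; the fingertips stand 14 mm ahead of it and the grasp point (between the pads) lies 5 mm behind it; z points along the fingers, y is the direction in which the jaws open and shut (so a half turn about z gives the same grasp; the last joint's range is limited). The gripper opens to 92 mm and grips with 3 to 60 N. Pads are 19 mm wide; open, the fingers measure 130 mm over their backs; the gripper's body (75 mm by 190 mm) begins 47 mm behind the grasp point.
Start: joints at [-1.319, 0.434, 0.025, 1.573, -0.012, 1.134, -0.075], TCP at [0.217, 0.586, 0.241] pointing down, gripper open.
Joint ranges: [-2.62, 2.62], [-0.44, 2.09], [-1.27, 1.32], [0.08, 2.57], [-1.32, 4.46], [0.12, 2], [-2.74, 2.74]. Speed limits (rad/s): [2.22, 2.22, 3.01, 3.01, 3.14, 3.14, 3.14].

## Interface

Orientations are given as a rotation vector (axis times angle).
In Python, from cell import arm, optics gives the robot as it stands.
- The arm moves only by the shell command python3 -m creep 'ROWS' [FORCE]. ROWS is JSON, a list of rows, each an object with "translation": the shift along the tool's x, y, z in m, a list of three; "rot": the turn, a rotation vector about the tool's x, y, z in degrees, a list of three; "jaw": the finger opening in m, from 0 to 0.0918. In form: [{"translation": [x, y, z], "rot": [wx, wy, wz], "jaw": jaw}, ...]. A call has 1 to 12 rows; each row shifts and turns the commanded pose from where the row before left it, along the tool's axes as they then stand; what a row does not reach is not made up. A row lasts 1/12 s, in which the tool goes at most 41.7 mm and 7.16 degrees, less where a joint would pass 70% of its speed; a pose out of reach is approached as far as the arm can. A call is refused whole if a number of a shift passes 0.0417 or a number of a turn 7.16, either way. A call with a gripper value outside its range is refused whole. The fingers move at their own pace and stop on an object; FORCE is the grip in N (left out, the last holds). Time passes only in rows, so rows that do not move let the fingers close. It gives the time, the measured TCP pose, the force and the opening at its end, in the units of the state.
- arm.observe(): the state, without advancing time (a new reading comes with each control period).
- optics.get_image(name): name is "side" or "top" or "wrist"; returns the picture (480x640x3 uint8, red, green, blue); there is no depth.
- optics.camera_info(name): a dict with "fx", "fy", "cx", "cy" (pixels), "k1" (the pictures are not rectified: a ray, as slopes to the right and down, at radius r is drawn at 1 + k1 r^2 times it, then the intrinsics apply), "R" (3x3) and "t" (3): a world point X has camera coordinates R X + t. Camera axes: x right, y down, z forward; pixel columns grow to the right and rows downward; lengths in m; the calibration is good to about 2 mm. A picture is of the moment at which its call begins: read the wrist's pose just before it. camera_info takes no time and is no camera call; for the wrist camera it gives the pose at the moment of the call.
- arm.sign_off(): hands the job in, once; it reports no verdict.
Trained networks look in the newest picture that a camera, given by its name, has taken for a name from the list of things; names that differ only in an ending like _2 or _b are one class to them, and where a whole thing is asked for, a point or a joint stands for the part that bears it (a point fixed in the world has none). Each returns a list of dicts, best first, with "score" (0 to 1); they miss things now and then, are a little off and sometimes report something else, mostly with a low value. They report only what shows in the picture. A call takes as long as a camera call. They do not tell look-alikes from the thing itself.
- optics.boxes_of(camera, thing): "location" ([column, row] in pixels, amid what is visible of it).
- optics.pinpoint(camera, thing): "location" ([column, row] in pixels: a listed point, or the origin of a listed thing).
The state is a dict: "clock": time; "joints": joint angles; "dq": joint speeds; "joint_efforts": joint torques, N m; "position": TCP position; "ee_rot": TCP orientation; "force": force on the tool from outside, world axes, zero at the start; "ft_torque": the same for the moment, N m; "width": opening from 0.0 (shut) to 1.0 (fully open).
Only numpy, scipy, OpenCV 4.12 (cv2) and the standard library are available. Lean on these libraries where they do the work, as an engineer would, in place of code of your own. Each camera call takes 0.05 s, during which the arm holds its last target.

## Task

Hang the loose green roll bracket on the free screw of the sloping plywood panel, beside the bracket that already hangs there: pass the round end of its keyhole over the screw head so that the plate lies flat on the panel, then slide it down the slope until the screw is fully home at the top of the narrow slot. Leave it hanging square like its neighbour, let go, and do not disturb the other things on the table.

Things in the scene. Friction and masses are not known exactly. Their poses are not given: they have to be found in the camera images.
- panel: Fixed plywood stand, 270 mm wide, with a sloping face that looks up and mostly to the robot's left. Origin on the table under the middle of the face; x level, the way the face rises; y level along its width (mostly away from the robot), z up. The face rises along +x at 30 degrees from level, so its normal leans 30 degrees from vertical toward -x.
- face_centre (a point): Middle of the panel's sloping face, 72 mm above the table. The face is 200 mm long up the slope. Two screws stand square to it, 50 mm up the slope from here, 60 mm to either side: shank 8 mm diameter, 10 mm clear between face and head; round head 18 mm diameter, its top 15 mm off the face.
- bay_left (a point): Point on the panel's face on the axis of its left screw as one faces the panel (panel's +y; farther from the robot); axes as the panel's (level). One of the two screws is bare, the other already carries a fixed bracket; which one varies.
- bay_right (a point): Point on the panel's face on the axis of its right screw (panel's -y; nearer the robot), 120 mm from the left one; axes as the panel's (level).
- hung_grip (a point): Middle of the tongue of the fixed green bracket that already hangs, locked, on one of the two screws (same shape as the loose one and placed as that must end). 69 mm down the slope from its own screw and 30 mm off the face: 75 mm from the bay it occupies, 142 mm from the other. Axes as the panel's.
- bracket_grip (a point): Loose green bracket, 0.2 kg, at first flat on the table, tongue up: plate 120 x 80 x 5 mm with a block (tongue) on it to hold. Point: middle of the tongue, 30 mm above the underside. z out of the plate on the tongue's side, x to the plate's top end. Tongue 40 mm along x, 24 across y, up to 55 mm above the underside; foot 30 wide, 8 high; small lip on top to +x.
- keyhole_mouth (a point): Centre of the keyhole's round mouth in the loose bracket, 28 mm across, at the plate's underside: 39 mm along +x from bracket_grip. The plate reaches 74 mm from here toward -x and 46 mm toward +x. From the mouth a slot 13 mm wide runs toward +x.
- slot_home (a point): Where the screw's axis lies when the loose bracket is fully home: in the slot near its end, at the plate's underside, 30 mm along +x from keyhole_mouth (69 mm from bracket_grip).
- the_stapler: Black stapler 138 x 34 x 40 mm, loose bystander; origin under its middle.
- the_timer: White square timer 64 x 64 x 20 mm, loose bystander; origin under its middle.
- label_reel: White roll of labels, 63 mm across, 25 mm high, loose bystander; origin under its middle.
- pump_bottle: White pump bottle 62 mm across, 191 mm high, standing to the right of the panel, loose bystander; origin under its middle.
Things that resemble listed ones, but are neither listed nor needed, are in the scene too. Leave any black look-alike of the part that bears bracket_grip alone.

How it is judged:
At the end, for the whole second after the job is handed in: The bracket hangs at rest, released, on the screw that was bare: screw axis within 7 mm of the fully-home position in the slot and within 6 mm across it, plate against the panel's face (within about 5 mm), leaning as the panel does within 7 degrees and square to the panel within 11 degrees (((x of bay_left in the frame of bracket_grip between 0.062 and 0.073 m and y of bay_left in the frame of bracket_grip between -0.006 and 0.006 m and z of bay_left in the frame of bracket_grip between -0.035 and -0.026 m and distance between bay_left and hung_grip above 0.1 m) or (x of bay_right in the frame of bracket_grip between 0.062 and 0.073 m and y of bay_right in the frame of bracket_grip between -0.006 and 0.006 m and z of bay_right in the frame of bracket_grip between -0.035 and -0.026 m and distance between bay_right and hung_grip above 0.1 m)) and angle between bracket_grip's own z axis and vertical between 0.404 and 0.644 rad and angle between the y axis of bracket_grip and the y axis of panel, either way round below 0.2 rad and linear speed of bracket below 0.01 m/s and contact force between the fingers and bracket below 0.1 N); the robot touches nothing.
It fails at once if the stapler is pushed more than 30 mm or knocked over (distance of the_stapler from where it was at the start of the episode above 0.03 m or angle between the_stapler's own z axis and vertical above 0.5 rad).
It fails at once if the timer is pushed more than 30 mm or knocked over (distance of the_timer from where it was at the start of the episode above 0.03 m or angle between the_timer's own z axis and vertical above 0.5 rad).
It fails at once if the label roll is pushed more than 30 mm or knocked over (distance of label_reel from where it was at the start of the episode above 0.03 m or angle between label_reel's own z axis and vertical above 0.5 rad).
It fails at once if the pump bottle is pushed more than 30 mm or knocked over (distance of pump_bottle from where it was at the start of the episode above 0.03 m or angle between pump_bottle's own z axis and vertical above 0.5 rad).
It also fails if it takes over 42 s, if anything falls off the work surface, if the arm or the gripper's body presses on something with over 40 N, if the wrist force passes 120 N, or if a joint passes its speed limit or range.

## Working session

There is one attempt and no reset: what is moved stays moved. The work goes in short steps, Python scripts to look and compute and a shell command to move; the robot and the scene stay as the last step left them, time stands still between calls to the robot, and variables do not carry over. Pictures are saved under pics/ and viewed, and the job is handed in when it is done.

```bash
ls; mkdir -p pics
python3 - <<'E'
from cell import arm, optics
import cv2
s=arm.observe(); print(s)
for n in ["side","top","wrist"]:
    im=optics.get_image(n); cv2.imwrite(f"pics/{n}0.png",im[:,:,::-1])
    print(n,optics.camera_info(n))
E
```

```text
pics
{'clock': 0.0, 'joints': array([-1.31861491,  0.43521987,  0.02500768,  1.57409602, -0.01164228,
        1.13398133, -0.07511131]), 'dq': array([ 0.00089354, -0.00073623,  0.00100793, -0.00049032, -0.00032259,
        0.00081665, -0.00011857]), 'joint_efforts': array([-6.94363353e-04, -6.67840576e+01,  9.84433182e-01, -3.14451098e+01,
       -6.06385432e-02,  4.33255406e-02,  1.65786801e-04]), 'position': array([0.21700529, 0.58560129, 0.23994769]), 'ee_rot': array([-5.54544896e-01, -3.09210045e+00,  2.43607426e-03]), 'force': array([ 0.17948369, -0.0200762 ,  0.80792253]), 'ft_torque': array([-0.02842174,  0.00707287,  0.01892831]), 'width': 1.0010622627767058}
side {'fx': 484.460132321611, 'fy': 484.460132321611, 'cx': 314.2895386576136, 'cy': 248.8458745648938, 'k1': 0.03443336930267773, 'R': array([[ 0.98014147,  0.19783179, -0.01361178],
       [ 0.15324916, -0.79924555, -0.58113789],
       [-0.1258467 ,  0.56751136, -0.81369126]]), 't': array([-0.55157143, -0.03794867,  1.42464504])}
top {'fx': 525.4603242796466, 'fy': 525.4603242796466, 'cx': 308.6068975386485, 'cy': 233.5008037911106, 'k1': -0.1375519004564605, 'R': array([[ 2.18607944e-02, -9.99758786e-01,  2.11536371e-03],
       [-9.94671112e-01, -2.19626841e-02, -1.00732419e-01],
       [ 1.00754580e-01,  9.79995279e-05, -9.94911305e-01]]), 't': array([-0.04987314,  0.55564431,  1.41640918])}
wrist {'fx': 358.2853070558071, 'fy': 358.2853070558071, 'cx': 321.5788387638497, 'cy': 240.1454865670692, 'k1': -0.0017924466139826569, 'R': array([[ 0.34617578,  0.93816912, -0.0010148 ],
       [ 0.90405683, -0.33329923,  0.26756844],
       [ 0.25068622, -0.09354315, -0.96353832]]), 't': array([-0.62476   , -0.03321637,  0.38912725])}
```

View pics/side0.png

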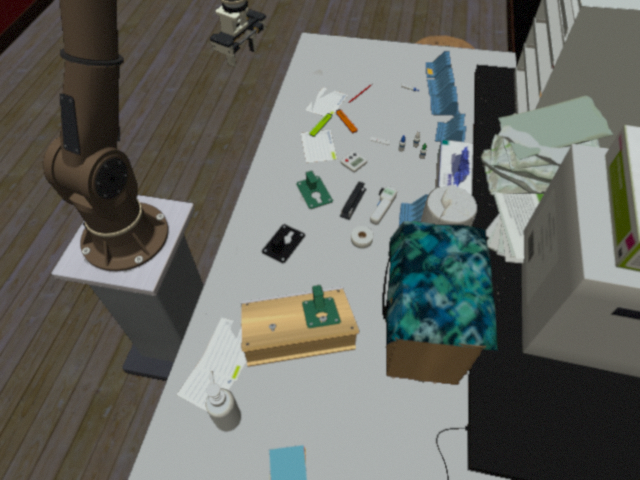

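View pics/top0.png

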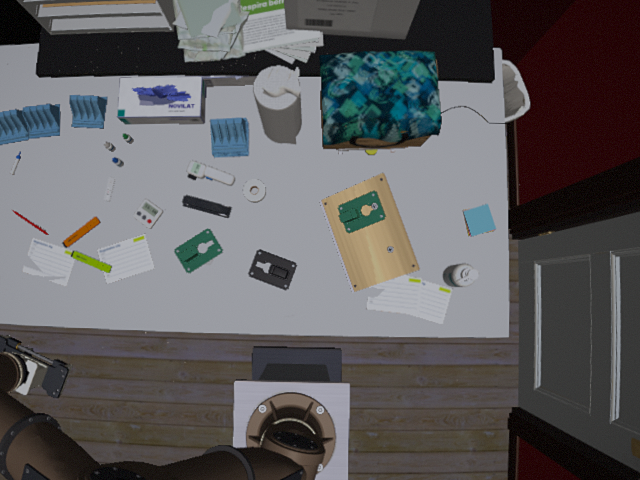

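View pics/wrist0.png

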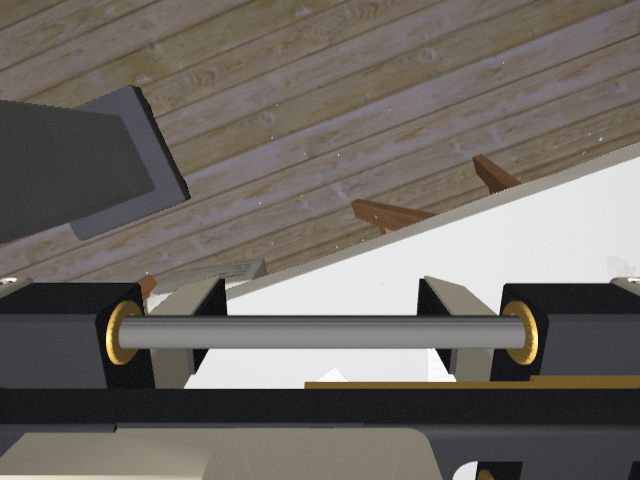

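Green loose bracket is at side (313,190) / top (199,251). The black look-alike is at side (285,243) / top (272,269), to be left alone. The bare screw, at top (390,250), is the one nearer the robot (bay_right). Next I triangulate the points.

```bash
cat > h.py <<'E'
from cell import arm, optics
import numpy as np, cv2
from scipy.spatial.transform import Rotation as Rn
from scipy.optimize import least_squares
def proj(c,X):
    X=np.atleast_2d(X)@c["R"].T+c["t"]; s=X[:,:2]/X[:,2:]; r2=(s**2).sum(1,keepdims=True)
    s=s*(1+c["k1"]*r2); return s*[c["fx"],c["fy"]]+[c["cx"],c["cy"]]
def tri(obs):
    f=lambda X: np.concatenate([(proj(c,X)[0]-p) for c,p in obs])
    r=least_squares(f,[0.5,0,0.05]); return r.x, np.sqrt((r.fun**2).mean())
E
python3 - <<'E'
from h import *
C={n:optics.camera_info(n) for n in("side","top")}
for n in C: optics.get_image(n)
for th in ["bracket_grip","keyhole_mouth","slot_home","bay_left","bay_right","hung_grip","face_centre","panel","the_stapler","the_timer","label_reel","pump_bottle"]:
    D={n:optics.pinpoint(n,th) for n in C}
    print(th,{n:[(np.round(d["location"]).tolist(),round(d["score"],2)) for d in D[n][:3]] for n in D})
    for i,a in enumerate(D["side"][:2]):
        for b in D["top"][:2]:
            X,e=tri([(C["side"],a["location"]),(C["top"],b["location"])])
            if e<4: print("   ",X.round(4),round(e,2))
s=cv2.imread("pics/side0.png");t=cv2.imread("pics/top0.png")
a=cv2.resize(s[150:370,220:380],None,fx=2.5,fy=2.5,interpolation=3)
b=cv2.resize(t[160:300,160:430],None,fx=2.9,fy=2.9,interpolation=3)
cv2.imwrite("pics/ca.png",a);cv2.imwrite("pics/cb.png",b)
print(arm.observe()["clock"])
E
```

```text
bracket_grip {'side': [([278.0, 242.0], 0.78), ([310.0, 182.0], 0.62)], 'top': [([184.0, 251.0], 0.91), ([278.0, 276.0], 0.86)]}
    [0.4419 0.045  0.019 ] 1.33
    [0.4957 0.3067 0.0097] 1.88
keyhole_mouth {'side': [([317.0, 196.0], 0.87), ([282.0, 240.0], 0.78)], 'top': [([271.0, 268.0], 0.95)]}
    [0.458  0.0638 0.011 ] 0.67
slot_home {'side': [([288.0, 232.0], 0.84), ([317.0, 203.0], 0.68)], 'top': [([210.0, 243.0], 0.8), ([261.0, 266.0], 0.57), ([390.0, 250.0], 0.4)]}
    [0.4661 0.0937 0.0106] 0.31
    [ 0.5256  0.2397 -0.01  ] 0.33
bay_left {'side': [([322.0, 324.0], 0.59)], 'top': [([377.0, 203.0], 0.67)]}
    [ 0.6304 -0.2187  0.0974] 1.25
bay_right {'side': [([276.0, 333.0], 0.82), ([299.0, 314.0], 0.55)], 'top': [([389.0, 248.0], 0.73)]}
    [ 0.5202 -0.2528  0.0743] 0.34
hung_grip {'side': [([318.0, 295.0], 0.85), ([312.0, 178.0], 0.54)], 'top': [([349.0, 215.0], 0.6)]}
    [ 0.6017 -0.1426  0.0919] 0.27
face_centre {'side': [([301.0, 312.0], 0.56)], 'top': []}
panel {'side': [([301.0, 329.0], 0.73)], 'top': [([363.0, 235.0], 0.75), ([187.0, 254.0], 0.73)]}
    [ 0.5626 -0.1912 -0.0095] 0.79
the_stapler {'side': [([354.0, 203.0], 0.68)], 'top': [([206.0, 210.0], 0.82), ([374.0, 208.0], 0.52)]}
    [ 0.6281  0.2599 -0.0132] 1.64
the_timer {'side': [([353.0, 163.0], 0.69)], 'top': [([150.0, 216.0], 0.81)]}
    [0.6031 0.4134 0.0054] 0.86
label_reel {'side': [([359.0, 245.0], 0.6)], 'top': [([256.0, 191.0], 0.6)]}
    [ 0.6775  0.1134 -0.0202] 0.87
pump_bottle {'side': [([231.0, 415.0], 0.73), ([297.0, 311.0], 0.17)], 'top': [([450.0, 274.0], 0.74)]}
    [ 0.4548 -0.438  -0.0018] 0.61
1.45
```

View pics/ca.png

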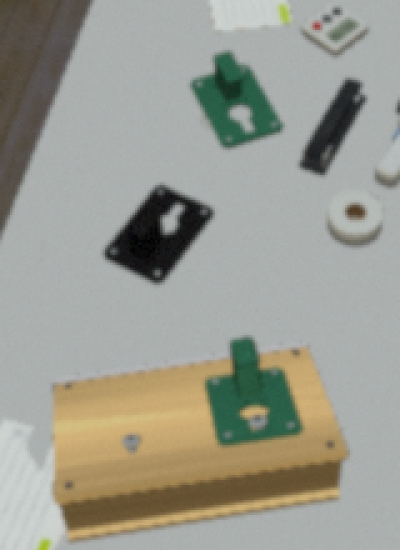

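View pics/cb.png

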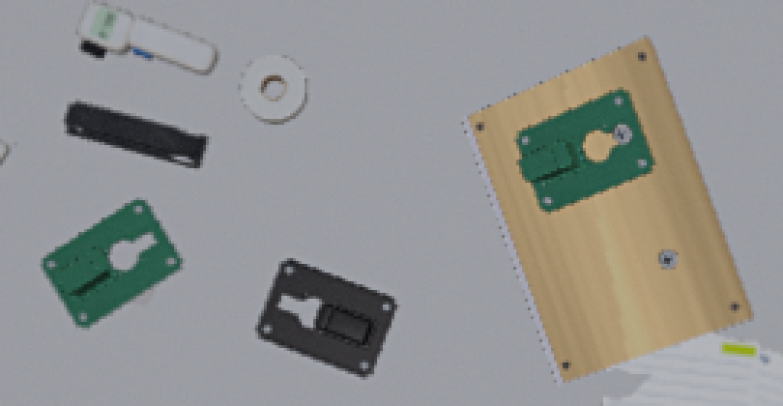

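```bash
cat > fit.py <<'E'
from h import *
from scipy.optimize import minimize
def box(x0,x1,y0,y1,z0,z1): return np.array([[x,y,z] for x in(x0,x1) for y in(y0,y1) for z in(z0,z1)])
BOX=[box(-.035,.085,-.04,.04,-.03,-.025),box(-.02,.02,-.012,.012,-.03,.025),box(-.02,.02,-.015,.015,-.03,-.017)]
th=np.linspace(0,2*np.pi,24)
HOLE=np.c_[.039+.014*np.cos(th),.014*np.sin(th),0*th-.025]
SL=np.array([[.039,-.0065,-.025],[.073,-.0065,-.025],[.073,.0065,-.025],[.039,.0065,-.025]])
S=4
def render(c,R,p,sub):
    u0,v0,u1,v1=sub; m=np.zeros(((v1-v0)*S,(u1-u0)*S),np.float32)
    P=lambda X:np.round(((proj(c,X@R.T+p)-[u0,v0]+.5)*S)).astype(np.int32)
    cv2.fillConvexPoly(m,cv2.convexHull(P(BOX[0])),1)
    cv2.fillConvexPoly(m,cv2.convexHull(P(HOLE)),0); cv2.fillConvexPoly(m,cv2.convexHull(P(SL)),0)
    for b in BOX[1:]: cv2.fillConvexPoly(m,cv2.convexHull(P(b)),1)
    return cv2.resize(m,(u1-u0,v1-v0),interpolation=cv2.INTER_AREA)
def gmask(im,sub):
    a=im[sub[1]:sub[3],sub[0]:sub[2]].astype(float); g=a[:,:,1]-a[:,:,0]   # RGB
    return np.clip(g/30,0,1).astype(np.float32)
def loose(v): return Rn.from_euler('z',v[2]).as_matrix(), np.array([v[0],v[1],.03])
def panel(v):
    R=Rn.from_euler('z',v[2]).as_matrix(); u=R@[np.cos(np.pi/6),0,.5]; n=R@[-.5,0,np.cos(np.pi/6)]; y=R@[0,1,0]
    fc=np.array([v[0],v[1],.072]); F=np.c_[u,y,n]
    return F,fc
def hung(v):
    F,fc=panel(v); return F, fc+F@[.05-.069,.06,.03]
def fit(fun,v0,ims,C,subs):
    ms={n:gmask(ims[n],subs[n]) for n in subs}
    def cost(w):
        v=np.array(w)*[.01,.01,.1]+v0; R,p=fun(v)
        return sum(np.abs(render(C[n],R,p,subs[n])-ms[n]).sum() for n in subs)
    best=None
    for s in [(0,0,0),(.5,.5,.5),(-.5,.5,-.5),(.5,-.5,0)]:
        r=minimize(cost,s,method='Nelder-Mead',options=dict(initial_simplex=np.array(s)+np.array([[0,0,0],[1.2,0,0],[0,1.2,0],[0,0,1.2]]),xatol=.005,fatol=.05,maxiter=400))
        if best is None or r.fun<best.fun: best=r
    return best.x*[.01,.01,.1]+v0,best.fun,{n:float(ms[n].sum()) for n in ms}
E
cat > run1.py <<'E'
from fit import *
C={n:optics.camera_info(n) for n in("side","top")}
ims={n:cv2.imread(f"pics/{n}0.png")[:,:,::-1] for n in C}
ls={"side":(285,160,340,218),"top":(168,222,228,280)}; hs={"side":(292,280,350,334),"top":(328,183,392,240)}
for nm,fun,v0,sb in(("loose",loose,[.5,.3,-1.05],ls),("hung",hung,[.5626,-.1912,-1.27],hs)):
    for k in [("side","top"),("side",),("top",)]:
        v,f,m=fit(fun,np.array(v0),ims,C,{n:sb[n] for n in k}); print(nm,k,v.round(4),round(f,1),m)
        if len(k)==2: print("   p",fun(v)[1].round(4))
E
python3 run1.py
```

```text
loose ('side', 'top') [ 0.4914  0.2928 -0.9845] 619.0 {'side': 1129.7667236328125, 'top': 1226.966552734375}
   p [0.4914 0.2928 0.03  ]
loose ('side',) [ 0.4923  0.293  -0.9858] 416.5 {'side': 1129.7667236328125}
loose ('top',) [ 0.4912  0.2928 -0.9839] 197.2 {'top': 1226.966552734375}
hung ('side', 'top') [ 0.5564 -0.1947 -1.207 ] 327.8 {'side': 1002.0333251953125, 'top': 1114.36669921875}
   p [ 0.6013 -0.1439  0.0885]
hung ('side',) [ 0.5562 -0.193  -1.242 ] 199.0 {'side': 1002.0333251953125}
hung ('top',) [ 0.5561 -0.1939 -1.2105] 121.9 {'top': 1114.36669921875}
```

```bash
cat > run2.py <<'E'
from fit import *
C={n:optics.camera_info(n) for n in("side","top")}
vl=[.4914,.2928,-.9845]; vp=[.5563,-.1943,-1.21]
F,fc=panel(vp)
print("face axes",F.round(3).tolist()); print("bayR",(fc+F@[.05,-.06,0]).round(4),"bayL",(fc+F@[.05,.06,0]).round(4))
out=[]
for n,sb in(("side",(220,150,380,370)),("top",(160,160,430,310))):
    im=cv2.imread(f"pics/{n}0.png")[sb[1]:sb[3],sb[0]:sb[2]]; k=3.6 if n=="side" else 2.9
    k=2.6 if n=="side" else 2.9
    im=cv2.resize(im,None,fx=k,fy=k,interpolation=3)
    q=lambda X:np.round((proj(C[n],X)-[sb[0],sb[1]]+.5)*k).astype(int)
    for (R,p) in (loose(vl),hung(vp)):
        for b in (BOX[0][[0,2,6,4]],BOX[0][[1,3,7,5]],BOX[1][[1,3,7,5]],HOLE,SL): cv2.polylines(im,[q(b@R.T+p).reshape(-1,1,2)],True,(0,0,255),1)
    fcn=np.array([[-.1,-.135,0],[.1,-.135,0],[.1,.135,0],[-.1,.135,0]]); cv2.polylines(im,[q(fcn@F.T+fc).reshape(-1,1,2)],True,(255,0,0),1)
    for y in(-.06,.06):
        c=np.c_[.05+.009*np.cos(th),y+.009*np.sin(th),0*th+.015]; cv2.polylines(im,[q(c@F.T+fc).reshape(-1,1,2)],True,(255,0,255),1)
    cv2.imwrite(f"pics/ov_{n}.png",im)
E
python3 run2.py
```

```text
face axes [[0.306, 0.936, -0.177], [-0.81, 0.353, 0.468], [0.5, 0.0, 0.866]]
bayR [ 0.5154 -0.256   0.097 ] bayL [ 0.6277 -0.2136  0.097 ]
```

View pics/ov_side.png

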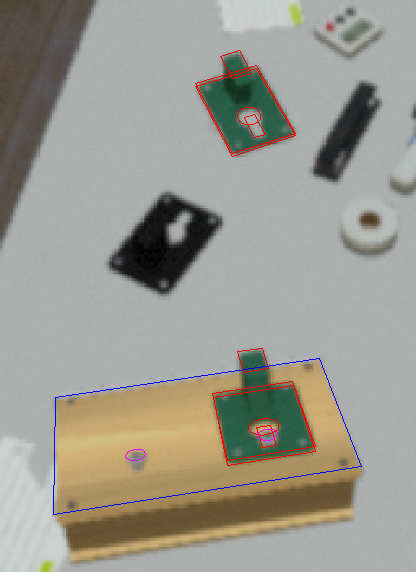

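View pics/ov_top.png

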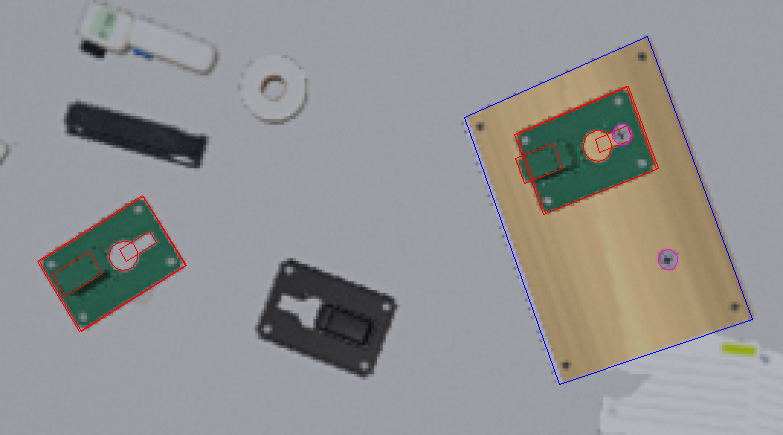

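```bash
cat >> h.py <<'E'
from scipy.linalg import logm,expm
def T(R,p):
    M=np.eye(4);M[:3,:3]=R;M[:3,3]=p;return M
def cur():
    s=arm.observe(); return T(Rn.from_rotvec(s["ee_rot"]).as_matrix(),s["position"]),s
def rows(A,B,N):
    D=np.linalg.inv(A)@B; w=Rn.from_matrix(D[:3,:3]).as_rotvec(); 
    r=Rn.from_rotvec(w/N)
    L=np.real(logm(D)); E=expm(L/N)
    print(N,"x trans",E[:3,3].round(5).tolist(),"rot",np.degrees(r.as_rotvec()).round(3).tolist(), "| straight total",D[:3,3].round(4),np.degrees(w).round(2))
FLIP=np.diag([-1.,1,-1])
E
python3 - <<'E'
from fit import *
A,s=cur(); R,p=loose([.4914,.2928,-.9845])
rows(A,T(R@FLIP,[.4914,.2928,.15]),12)
E
```

```text
12 x trans [-0.03349, -0.00594, 0.00756] rot [0.0, -0.0, 3.006] | straight total [-0.3591 -0.1797  0.0907] [ 0.   -0.   36.07]
```

```bash
python3 -m creep '[{"translation":[-0.0335,-0.0059,0.0075],"rot":[0,0,3],"jaw":0.09},{"translation":[-0.0335,-0.0059,0.0075],"rot":[0,0,3],"jaw":0.09},{"translation":[-0.0335,-0.0059,0.0075],"rot":[0,0,3],"jaw":0.09},{"translation":[-0.0335,-0.0059,0.0075],"rot":[0,0,3],"jaw":0.09},{"translation":[-0.0335,-0.0059,0.0075],"rot":[0,0,3],"jaw":0.09},{"translation":[-0.0335,-0.0059,0.0075],"rot":[0,0,3],"jaw":0.09},{"translation":[-0.0335,-0.0059,0.0075],"rot":[0,0,3],"jaw":0.09},{"translation":[-0.0335,-0.0059,0.0075],"rot":[0,0,3],"jaw":0.09},{"translation":[-0.0335,-0.0059,0.0075],"rot":[0,0,3],"jaw":0.09},{"translation":[-0.0335,-0.0059,0.0075],"rot":[0,0,3],"jaw":0.09},{"translation":[-0.0335,-0.0059,0.0075],"rot":[0,0,3],"jaw":0.09},{"translation":[-0.0335,-0.0059,0.0075],"rot":[0,0,3],"jaw":0.09}]'
cat > wv.py <<'E'
from fit import *
import sys
def wv(name,vl=None,vp=None,extra=None):
    im=optics.get_image("wrist"); c=optics.camera_info("wrist"); o=im[:,:,::-1].copy()
    q=lambda X:np.clip(np.round(proj(c,X)),-5000,5000).astype(int)
    def dr(R,p,col):
        for b in (BOX[0][[0,2,6,4]],BOX[0][[1,3,7,5]],BOX[1][[1,3,7,5]],HOLE,SL): cv2.polylines(o,[q(b@R.T+p).reshape(-1,1,2)],True,col,1)
    if vl is not None: dr(*loose(vl),(0,0,255))
    if extra is not None: dr(*extra,(0,0,255))
    if vp is not None:
        dr(*hung(vp),(0,255,255)); F,fc=panel(vp)
        for y in(-.06,.06):
            for z in (0,.015):
                X=np.c_[.05+.009*np.cos(th),y+.009*np.sin(th),0*th+z]; cv2.polylines(o,[q(X@F.T+fc).reshape(-1,1,2)],True,(255,0,255),1)
        fcn=np.array([[-.1,-.135,0],[.1,-.135,0],[.1,.135,0],[-.1,.135,0]]); cv2.polylines(o,[q(fcn@F.T+fc).reshape(-1,1,2)],True,(255,0,0),1)
    cv2.imwrite(f"pics/{name}.png",o); cv2.imwrite(f"pics/{name}_raw.png",im[:,:,::-1]); return im,c
E
python3 - <<'E'
from wv import *
wv("w1",[.4914,.2928,-.9845]); A,s=cur(); print(s["clock"],s["position"],s["ee_rot"],s["joints"])
E
```

```text
clock: 2.45
position: [0.4929, 0.292, 0.1506]
ee_rot: [1.486, 2.767, 0.001]
force: [0.7, 0.3, -0.3]
width: 0.98
2.5 [0.49606516 0.28332602 0.14937067] [ 1.5013368   2.75561736 -0.00622202] [-0.79404537  0.44460891  0.24623049  1.83016431 -0.12945652  0.88451346
  0.08463301]
```

View pics/w1.png

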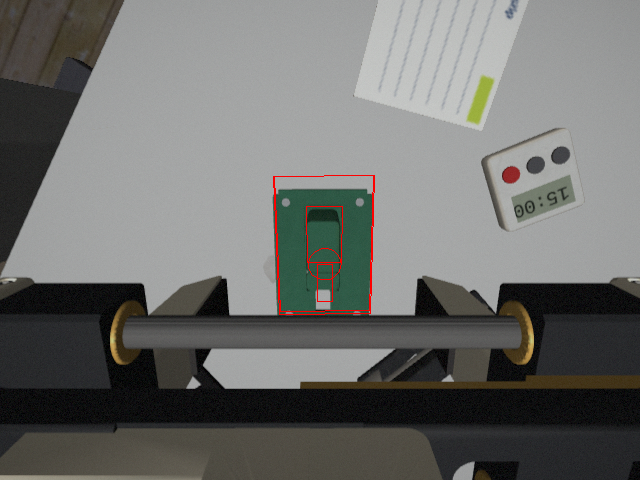

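```bash
sed -i 's/im=optics.get_image("wrist"); c=optics.camera_info("wrist")/c=optics.camera_info("wrist"); im=optics.get_image("wrist")/' wv.py
python3 -m creep '[{"translation":[0,0,0],"rot":[0,0,0],"jaw":0.09},{"translation":[0,0,0],"rot":[0,0,0],"jaw":0.09}]'
python3 - <<'E'
from wv import *
v0=[.4914,.2928,-.9845]
im,c=wv("w2",v0); A,s=cur(); print(s["clock"],s["position"],s["ee_rot"])
v,f,m=fit(loose,np.array(v0),{"wrist":im},{"wrist":c},{"wrist":(230,160,420,308)}); print(v.round(4),f,m)
wv("w3",v)
E
```

```text
clock: 2.67
position: [0.4921, 0.2929, 0.1507]
ee_rot: [-1.484, -2.769, -0.0]
force: [-0.6, 0.7, 0.4]
width: 0.981
2.7167 [0.49165445 0.29414122 0.15087289] [-1.48136367e+00 -2.76985271e+00 -1.02159033e-03]
[ 0.4934  0.292  -0.9828] 1546.74169921875 {'wrist': 11585.333984375}
```

View pics/w3.png

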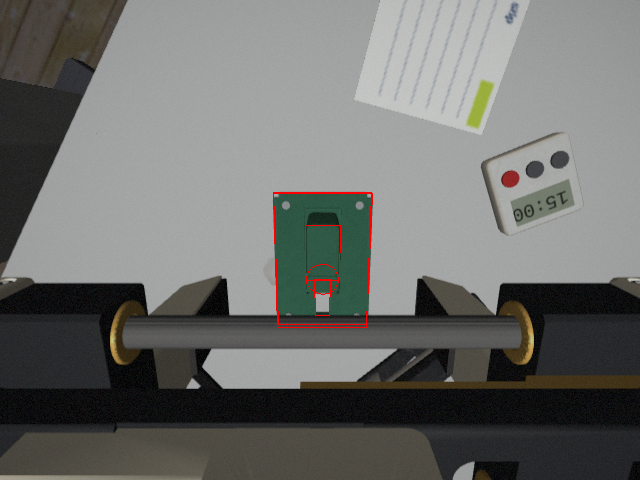

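```bash
python3 -m creep '[{"translation":[0,0,0.03],"rot":[0,0,0],"jaw":0.07},{"translation":[0,0,0.03],"rot":[0,0,0],"jaw":0.06},{"translation":[0,0,0.03],"rot":[0,0,0],"jaw":0.05},{"translation":[0,0,0.025],"rot":[0,0,0],"jaw":0.04},{"translation":[0,0,0.009],"rot":[0,0,0],"jaw":0.04},{"translation":[0,0,0],"rot":[0,0,0],"jaw":0.04},{"translation":[0,0,0],"rot":[0,0,0],"jaw":0.02},{"translation":[0,0,0],"rot":[0,0,0],"jaw":0.01},{"translation":[0,0,0],"rot":[0,0,0],"jaw":0.01},{"translation":[0,0,0],"rot":[0,0,0],"jaw":0.01}]' 40
python3 - <<'E'
from wv import *
wv("w4",[.4921,.2925,-.9835]); A,s=cur(); print(s["clock"],s["position"],s["ee_rot"],s["width"],s["force"])
E
```

```text
clock: 3.6
position: [0.4927, 0.2939, 0.0282]
ee_rot: [1.482, 2.769, 0.004]
force: [0.5, -0.3, 0.1]
width: 0.306
3.65 [0.49256343 0.29376682 0.02792136] [1.48243557 2.76890236 0.00301841] 0.26109559280688327 [0.66701277 1.13334082 1.54802201]
```

View pics/w4.png

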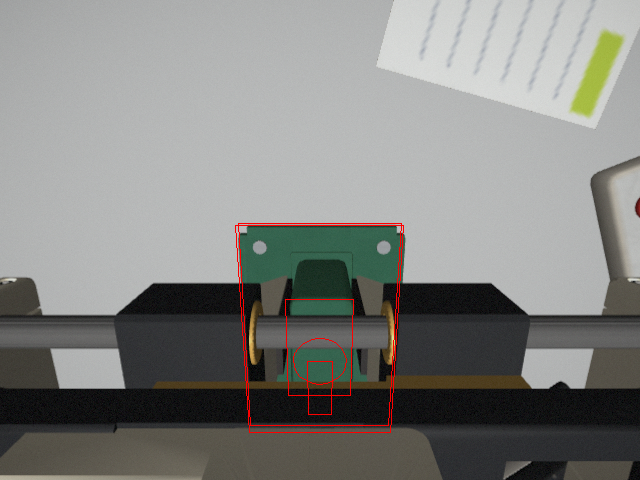

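```bash
cat > tgt.py <<'E'
from wv import *
VP=[.5563,-.1943,-1.21]
G=np.array([0,0,-.002])   # bracket_grip in tool frame
def target(along,h,VP=VP,G=G,side=-.06,dy=0.):
    """along: screw-axis x in bracket frame (.039 mouth,.069 home); h height over face"""
    F,fc=panel(VP); p=fc+F@[.05-along,side+dy,.03+h]; Rt=F@FLIP
    return T(Rt,p-Rt@G)
E
python3 - <<'E'
from tgt import *
A,s=cur(); A[2,3]+=.12
B=target(.039,.06); print(B.round(4)); rows(A,B,15)
E
```

```text
[[-0.3057  0.9356  0.1765  0.488 ]
 [ 0.8103  0.353  -0.4678 -0.1832]
 [-0.5     0.     -0.866   0.1537]
 [ 0.      0.      0.      1.    ]]
15 x trans [-0.02764, -0.01505, 0.00662] rot [0.235, -1.993, 0.845] | straight total [-0.3944 -0.2683 -0.0064] [  3.52 -29.89  12.67]
```

```bash
python3 -m creep '[{"translation":[0,0,-0.02],"rot":[0,0,0],"jaw":0.01},{"translation":[0,0,-0.04],"rot":[0,0,0],"jaw":0.01},{"translation":[0,0,-0.04],"rot":[0,0,0],"jaw":0.01},{"translation":[0,0,-0.02],"rot":[0,0,0],"jaw":0.01},{"translation":[-0.0276,-0.015,0.0066],"rot":[0.24,-2,0.84],"jaw":0.01},{"translation":[-0.0276,-0.015,0.0066],"rot":[0.24,-2,0.84],"jaw":0.01},{"translation":[-0.0276,-0.015,0.0066],"rot":[0.24,-2,0.84],"jaw":0.01},{"translation":[-0.0276,-0.015,0.0066],"rot":[0.24,-2,0.84],"jaw":0.01},{"translation":[-0.0276,-0.015,0.0066],"rot":[0.24,-2,0.84],"jaw":0.01},{"translation":[-0.0276,-0.015,0.0066],"rot":[0.24,-2,0.84],"jaw":0.01},{"translation":[-0.0276,-0.015,0.0066],"rot":[0.24,-2,0.84],"jaw":0.01},{"translation":[-0.0276,-0.015,0.0066],"rot":[0.24,-2,0.84],"jaw":0.01}]'
python3 - <<'E'
from tgt import *
A,s=cur(); print(s["joints"],s["width"]); rows(A,target(.039,.06),7);rows(A,target(.039,.06),9)
E
```

```text
clock: 4.65
position: [0.5029, 0.0373, 0.1229]
ee_rot: [1.519, 2.472, -0.236]
force: [-0.2, -0.6, -2.3]
width: 0.261
[-0.74633317  0.39313394  0.47512646  2.09908657  0.16946555  0.66627142
  0.03115454] 0.2609669763621077
7 x trans [-0.0275, -0.01487, 0.00658] rot [0.216, -1.971, 0.849] | straight total [-0.1908 -0.113   0.025 ] [  1.51 -13.8    5.95]
9 x trans [-0.02139, -0.01153, 0.00521] rot [0.168, -1.533, 0.661] | straight total [-0.1908 -0.113   0.025 ] [  1.51 -13.8    5.95]
```

```bash
python3 -m creep '[{"translation":[-0.0275,-0.0149,0.001],"rot":[0.2,-1.97,0.85],"jaw":0.01},{"translation":[-0.0275,-0.0149,0.001],"rot":[0.2,-1.97,0.85],"jaw":0.01},{"translation":[-0.0275,-0.0149,0.001],"rot":[0.2,-1.97,0.85],"jaw":0.01},{"translation":[-0.0275,-0.0149,0.003],"rot":[0.2,-1.97,0.85],"jaw":0.01},{"translation":[-0.0275,-0.0149,0.005],"rot":[0.2,-1.97,0.85],"jaw":0.01},{"translation":[-0.0275,-0.0149,0.007],"rot":[0.2,-1.97,0.85],"jaw":0.01},{"translation":[-0.0275,-0.0149,0.007],"rot":[0.2,-1.97,0.85],"jaw":0.01},{"translation":[0,0,0],"rot":[0,0,0],"jaw":0.01},{"translation":[0,0,0],"rot":[0,0,0],"jaw":0.01},{"translation":[0,0,0],"rot":[0,0,0],"jaw":0.01}]'
cat > look.py <<'E'
from tgt import *
def look(tag,crop={"side":(220,250,380,370),"top":(290,150,450,310)},vp=VP):
    A,s=cur(); C={n:optics.camera_info(n) for n in("side","top")}; ims={}
    R=A[:3,:3]@FLIP; p=A[:3,3]+A[:3,:3]@G; F,fc=panel(vp)
    out=[]
    for n in C:
        ims[n]=optics.get_image(n); sb=crop[n]; cv2.imwrite(f"pics/{n}_{tag}.png",ims[n][:,:,::-1])
        k=400/(sb[2]-sb[0]); im=cv2.resize(ims[n][sb[1]:sb[3],sb[0]:sb[2],::-1],None,fx=k,fy=k,interpolation=3); o=im.copy()
        q=lambda X:np.round((proj(C[n],X)-[sb[0],sb[1]]+.5)*k).astype(int)
        for b in (BOX[0][[0,2,6,4]],BOX[0][[1,3,7,5]],BOX[1][[1,3,7,5]],HOLE,SL): cv2.polylines(o,[q(b@R.T+p).reshape(-1,1,2)],True,(0,0,255),1)
        for y in(-.06,.06):
            X=np.c_[.05+.009*np.cos(th),y+.009*np.sin(th),0*th+.015]; cv2.polylines(o,[q(X@F.T+fc).reshape(-1,1,2)],True,(255,0,255),1)
        z=np.vstack([im,o]); z=cv2.copyMakeBorder(z,0,800-z.shape[0],0,0,0); out.append(z)
    z=np.hstack(out); z=cv2.resize(z,None,fx=.75,fy=.75,interpolation=cv2.INTER_AREA); cv2.imwrite(f"pics/look_{tag}.png",z)
    # screw position in bracket frame
    b=fc+F@[.05,-.06,0]; print("clock",s["clock"],"tcp",s["position"].round(4),"force",s["force"].round(1),"w",round(s["width"],3))
    print("bay_right in bracket frame",(R.T@(b-p)).round(4),"rot err deg",np.degrees(Rn.from_matrix(F.T@R).as_rotvec()).round(2))
    return A,ims,C
E
python3 - <<'E'
from look import *
A,ims,C=look("h1"); rows(A,target(.039,.06),3); rows(A,target(.039,.02),3)
E
```

```text
clock: 5.48
position: [0.4859, -0.175, 0.1731]
ee_rot: [1.524, 2.207, -0.404]
force: [0.1, -0.0, -2.5]
width: 0.26
clock 5.4833 tcp [ 0.4859 -0.175   0.1731] force [ 0.1 -0.  -2.5] w 0.26
bay_right in bracket frame [ 0.0368 -0.0012 -0.111 ] rot err deg [0.17 0.13 0.03]
3 x trans [0.0008, -0.00031, 0.00701] rot [0.055, -0.043, 0.009] | straight total [ 0.0024 -0.001   0.021 ] [ 0.17 -0.13  0.03]
3 x trans [0.00078, -0.00034, 0.02035] rot [0.055, -0.043, 0.009] | straight total [ 0.0023 -0.0011  0.061 ] [ 0.17 -0.13  0.03]
```

View pics/look_h1.png

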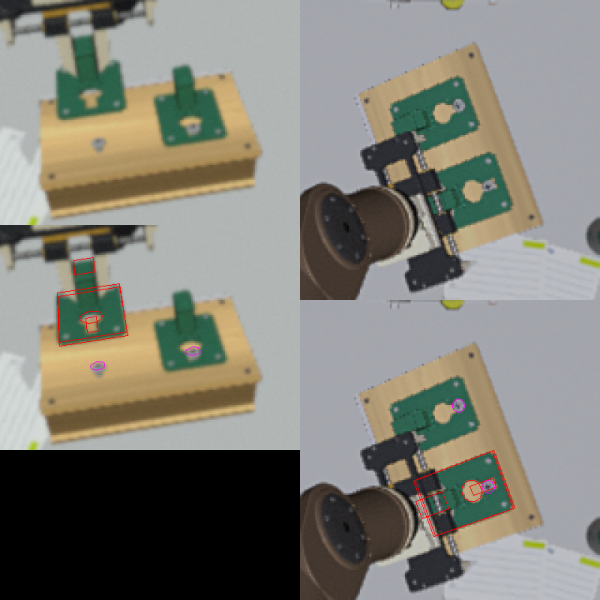

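```bash
python3 -m creep '[{"translation":[0.0008,-0.0003,0.02],"rot":[0.06,-0.04,0],"jaw":0.01},{"translation":[0.0008,-0.0003,0.02],"rot":[0.06,-0.04,0],"jaw":0.01},{"translation":[0.0008,-0.0003,0.019],"rot":[0.06,-0.04,0],"jaw":0.01},{"translation":[0,0,0],"rot":[0,0,0],"jaw":0.01},{"translation":[0,0,0],"rot":[0,0,0],"jaw":0.01}]'
python3 - <<'E'
from look import *
A,ims,C=look("h2",{"side":(230,280,350,350),"top":(320,180,430,290)}); rows(A,target(.039,.0),3)
E
```

```text
clock: 6.0
position: [0.4942, -0.2015, 0.1203]
ee_rot: [1.525, 2.207, -0.413]
force: [-0.9, -0.5, -2.0]
width: 0.257
clock 6.0 tcp [ 0.4942 -0.2015  0.1203] force [-0.9 -0.5 -2. ] w 0.257
bay_right in bracket frame [ 0.039   0.0008 -0.0515] rot err deg [-0.18 -0.05  0.09]
3 x trans [0.0, 0.00024, 0.00715] rot [-0.061, 0.015, 0.031] | straight total [0.     0.0007 0.0215] [-0.18  0.05  0.09]
```

View pics/look_h2.png

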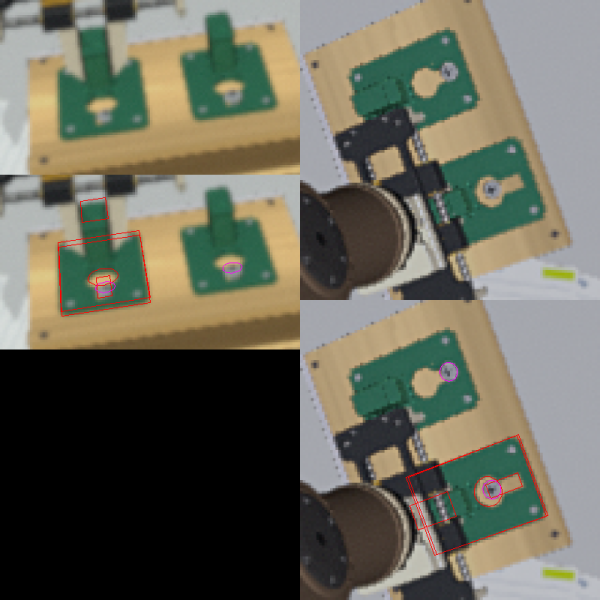

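```bash
python3 -m creep '[{"translation":[0,0.0003,0.006],"rot":[0,0,0],"jaw":0.01},{"translation":[0,0.0003,0.006],"rot":[0,0,0],"jaw":0.01},{"translation":[0,0.0002,0.005],"rot":[0,0,0],"jaw":0.01},{"translation":[0,0,0.002],"rot":[0,0,0],"jaw":0.01},{"translation":[0,0,0],"rot":[0,0,0],"jaw":0.01},{"translation":[0,0,0],"rot":[0,0,0],"jaw":0.01}]'
python3 - <<'E'
from look import *
A,ims,C=look("h3",{"side":(230,280,350,350),"top":(320,180,430,290)}); rows(A,target(.039,.0),1)
E
```

```text
clock: 6.6
position: [0.4984, -0.2105, 0.1042]
ee_rot: [1.525, 2.206, -0.412]
force: [0.1, 0.4, -2.0]
width: 0.258
clock 6.6 tcp [ 0.4984 -0.2105  0.1042] force [ 0.1  0.4 -2. ] w 0.258
bay_right in bracket frame [ 0.0384 -0.0001 -0.0326] rot err deg [-0.11 -0.05  0.03]
1 x trans [0.00054, -0.00016, 0.00258] rot [-0.108, 0.051, 0.032] | straight total [ 0.0005 -0.0002  0.0026] [-0.11  0.05  0.03]
```

View pics/look_h3.png

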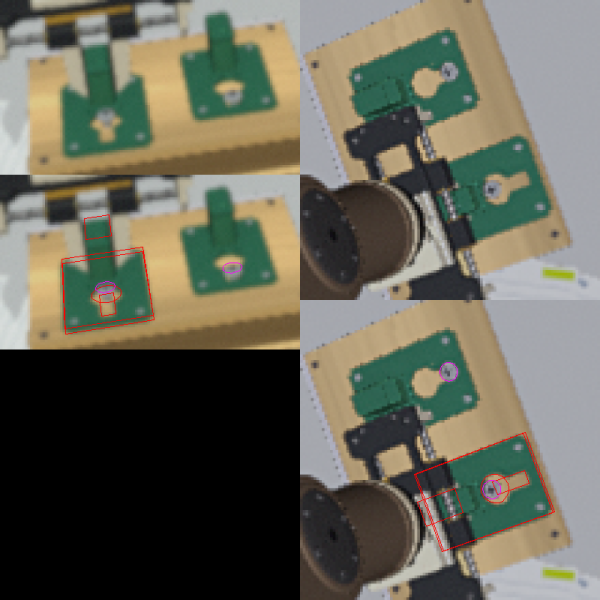

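```bash
python3 -m creep '[{"translation":[0.0004,0,0.001],"rot":[0,0,0],"jaw":0.01},{"translation":[0,0,0.001],"rot":[0,0,0],"jaw":0.01},{"translation":[0,0,0],"rot":[0,0,0],"jaw":0.01}]'
python3 -c "
from tgt import *
A,s=cur(); print(s['force'],s['ft_torque']); rows(A,target(.039,.0),1); rows(A,target(.069,.0),6)"
```

```text
clock: 6.95
position: [0.4989, -0.2108, 0.1023]
ee_rot: [1.525, 2.206, -0.411]
force: [0.5, 0.5, -2.0]
width: 0.256
[ 0.45509594  0.51750191 -2.01826645] [0.72262311 0.29243168 0.02645189]
1 x trans [0.0, -0.00045, 0.00068] rot [-0.066, 0.044, 0.041] | straight total [ 0.     -0.0004  0.0007] [-0.07  0.04  0.04]
6 x trans [0.005, -7e-05, 0.00011] rot [-0.011, 0.007, 0.007] | straight total [ 0.03   -0.0004  0.0007] [-0.07  0.04  0.04]
```

```bash
python3 -m creep '[{"translation":[0,-0.0002,0.0007],"rot":[0,0,0],"jaw":0.01},{"translation":[0,0,0.0007],"rot":[0,0,0],"jaw":0.01},{"translation":[0,0,0],"rot":[0,0,0],"jaw":0.01}]'; python3 -m creep '[{"translation":[0,0,0.0007],"rot":[0,0,0],"jaw":0.01},{"translation":[0,0,0.0005],"rot":[0,0,0],"jaw":0.01},{"translation":[0,0,0],"rot":[0,0,0],"jaw":0.01}]'
```

```text
clock: 7.2
position: [0.4989, -0.2115, 0.1013]
ee_rot: [1.525, 2.206, -0.411]
force: [-3.0, 1.6, 0.8]
width: 0.26
clock: 7.45
position: [0.4989, -0.2117, 0.101]
ee_rot: [1.525, 2.206, -0.41]
force: [-14.6, 16.5, 33.7]
width: 0.261
```

```bash
python3 -m creep '[{"translation":[0,0,-0.0010],"rot":[0,0,0],"jaw":0.01},{"translation":[0.004,0,0],"rot":[0,0,0],"jaw":0.01},{"translation":[0.005,0,0],"rot":[0,0,0],"jaw":0.01},{"translation":[0.005,0,0],"rot":[0,0,0],"jaw":0.01},{"translation":[0,0,0],"rot":[0,0,0],"jaw":0.01}]'
python3 - <<'E'
from look import *
A,ims,C=look("h4",{"side":(230,280,350,350),"top":(320,180,430,290)}); rows(A,target(.069,.0),3)
E
```

```text
clock: 7.87
position: [0.4951, -0.1995, 0.0938]
ee_rot: [1.524, 2.206, -0.41]
force: [-1.7, 4.3, 4.6]
width: 0.258
clock 7.8667 tcp [ 0.4951 -0.1995  0.0938] force [-1.7  4.3  4.6] w 0.258
bay_right in bracket frame [ 0.0536 -0.0009 -0.0293] rot err deg [-0.03 -0.06  0.07]
3 x trans [0.00513, -0.00028, -0.00027] rot [-0.009, 0.02, 0.023] | straight total [ 0.0154 -0.0008 -0.0008] [-0.03  0.06  0.07]
```

View pics/look_h4.png

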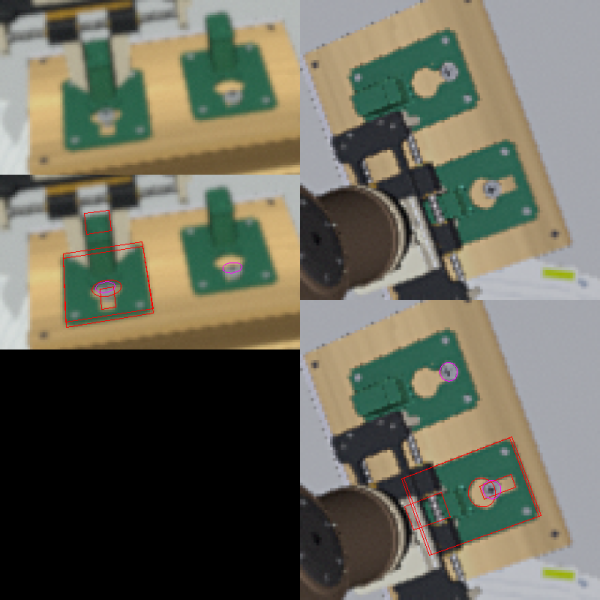

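```bash
python3 -m creep '[{"translation":[0.004,-0.0003,-0.0003],"rot":[0,0,0],"jaw":0.01},{"translation":[0.004,-0.0003,0],"rot":[0,0,0],"jaw":0.01},{"translation":[0.003,0,0],"rot":[0,0,0],"jaw":0.01},{"translation":[0,0,0],"rot":[0,0,0],"jaw":0.01}]'
python3 -m creep '[{"translation":[0.002,0,0],"rot":[0,0,0],"jaw":0.01},{"translation":[0.0015,0,0],"rot":[0,0,0],"jaw":0.01},{"translation":[0,0,0],"rot":[0,0,0],"jaw":0.01}]'
python3 - <<'E'
from look import *
A,ims,C=look("h5",{"side":(230,280,350,350),"top":(320,180,430,290)}); rows(A,target(.069,.0),3)
E
```

```text
clock: 8.3
position: [0.4902, -0.1907, 0.0881]
ee_rot: [1.524, 2.207, -0.412]
force: [-0.1, -0.4, -1.2]
width: 0.256
clock: 8.55
position: [0.4894, -0.1884, 0.0868]
ee_rot: [1.525, 2.206, -0.411]
force: [-0.5, 0.5, -2.3]
width: 0.257
clock 8.55 tcp [ 0.4894 -0.1884  0.0868] force [-0.5  0.5 -2.3] w 0.257
bay_right in bracket frame [ 0.0678  0.0005 -0.0294] rot err deg [-0.09 -0.04  0.06]
3 x trans [0.00038, 0.00017, -0.00022] rot [-0.029, 0.012, 0.02] | straight total [ 0.0012  0.0005 -0.0007] [-0.09  0.04  0.06]
```

View pics/look_h5.png

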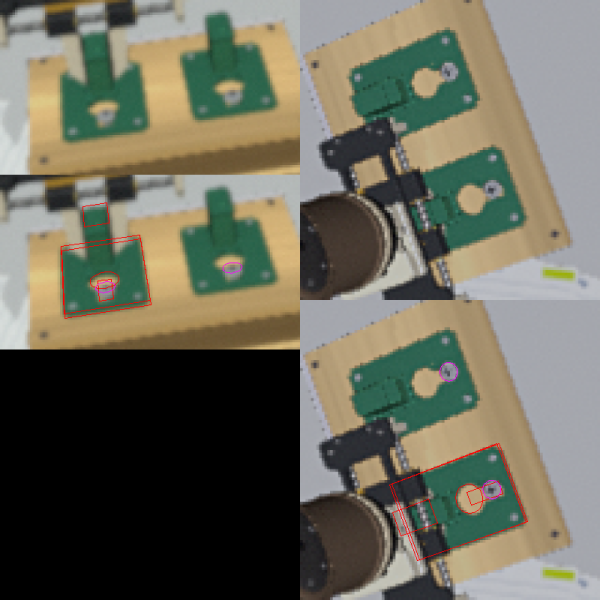

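```bash
python3 -m creep '[{"translation":[0.001,0.0002,0],"rot":[0,0,0],"jaw":0.01},{"translation":[0.001,0,0],"rot":[0,0,0],"jaw":0.01},{"translation":[0,0,0],"rot":[0,0,0],"jaw":0.01}]'; python3 -m creep '[{"translation":[0.001,0,0],"rot":[0,0,0],"jaw":0.01},{"translation":[0.001,0,0],"rot":[0,0,0],"jaw":0.01},{"translation":[0,0,0],"rot":[0,0,0],"jaw":0.01}]'
```

```text
clock: 8.9
position: [0.4891, -0.1868, 0.0859]
ee_rot: [1.525, 2.206, -0.411]
force: [-0.6, -0.3, -0.9]
width: 0.256
clock: 9.15
position: [0.4888, -0.1858, 0.0852]
ee_rot: [1.525, 2.205, -0.411]
force: [0.8, -2.3, -2.0]
width: 0.26
```

```bash
python3 -m creep '[{"translation":[0.0007,0,0],"rot":[0,0,0],"jaw":0.01},{"translation":[0,0,0],"rot":[0,0,0],"jaw":0.01}]'
python3 - <<'E'
from look import *
A,s=cur(); F,fc=panel(VP); print(F.T@s["force"]); look("h6",{"side":(230,280,350,350),"top":(320,180,430,290)})
E
```

```text
clock: 9.32
position: [0.4887, -0.1856, 0.0851]
ee_rot: [1.525, 2.204, -0.411]
force: [2.4, -4.5, -0.2]
width: 0.261
[ 4.31361448  0.63881781 -2.72901877]
clock 9.3167 tcp [ 0.4887 -0.1856  0.0851] force [ 2.4 -4.5 -0.2] w 0.261
bay_right in bracket frame [ 0.0711  0.0002 -0.0295] rot err deg [-0.07 -0.11 -0.03]
```

```bash
python3 -m creep '[{"translation":[0,0,0.0005],"rot":[0,0,0],"jaw":0.01},{"translation":[0,0,0],"rot":[0,0,0],"jaw":0.03},{"translation":[0,0,0],"rot":[0,0,0],"jaw":0.04},{"translation":[0,0,0],"rot":[0,0,0],"jaw":0.05},{"translation":[0,0,0],"rot":[0,0,0],"jaw":0.055},{"translation":[0,0,0],"rot":[0,0,0],"jaw":0.055}]'
python3 - <<'E'
from look import *
look("h7",{"side":(230,280,350,350),"top":(320,180,430,290)})
E
```

```text
clock: 9.92
position: [0.4885, -0.1849, 0.0841]
ee_rot: [1.525, 2.206, -0.411]
force: [-0.5, -0.2, -0.0]
width: 0.562
clock 9.9167 tcp [ 0.4885 -0.1849  0.0841] force [-0.5 -0.2 -0. ] w 0.562
bay_right in bracket frame [ 0.0723  0.0001 -0.029 ] rot err deg [-0.07 -0.04  0.05]
```

View pics/look_h7.png

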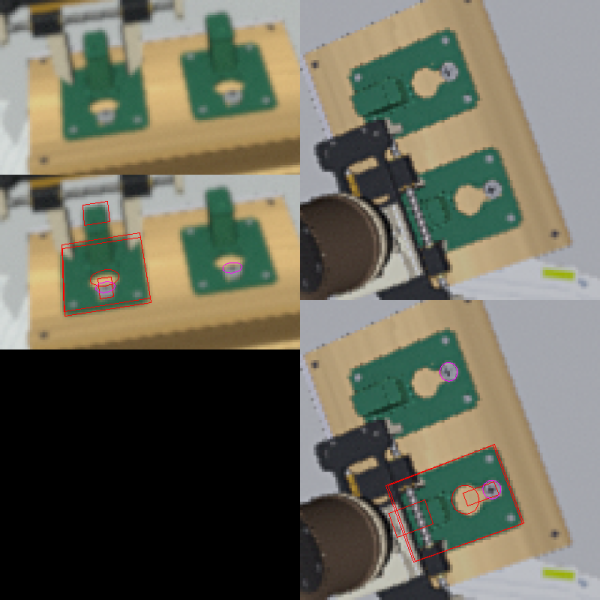

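Released cleanly, with no residual force. Retreating along the tool axis and then fitting the pose.

```bash
python3 -m creep '[{"translation":[0,0,-0.015],"rot":[0,0,0],"jaw":0.055},{"translation":[0,0,-0.03],"rot":[0,0,0],"jaw":0.055},{"translation":[0,0,-0.04],"rot":[0,0,0],"jaw":0.055},{"translation":[0.02,0,-0.03],"rot":[0,0,0],"jaw":0.055},{"translation":[0.04,0,-0.01],"rot":[0,0,0],"jaw":0.055},{"translation":[0.04,0,0],"rot":[0,0,0],"jaw":0.055},{"translation":[0.04,0,0],"rot":[0,0,0],"jaw":0.055},{"translation":[0.04,0,0],"rot":[0,0,0],"jaw":0.055},{"translation":[0.02,0,0],"rot":[0,0,0],"jaw":0.055},{"translation":[0,0,0],"rot":[0,0,0],"jaw":0.055},{"translation":[0,0,0],"rot":[0,0,0],"jaw":0.055}]'
python3 - <<'E'
from look import *
A,ims,C=look("h8",{"side":(230,280,350,350),"top":(320,180,430,290)})
F,fc=panel(VP)
def hungR(v):  # v: along, across, yaw in face
    R=F@Rn.from_euler('z',v[2]).as_matrix(); return R, fc+F@[.05,-.06,0]-R@np.array([v[0],v[1],-.03])
for fun,v0,sb in((hung,VP,{"side":(292,280,350,334),"top":(328,183,392,240)}),(hungR,[.069,0,0],{"side":(244,285,296,338),"top":(340,224,416,280)})):
  for k in (("top",),("top","side")):
    v,f,m=fit(fun,np.array(v0),ims,C,{n:sb[n] for n in k}); print(v.round(4),round(f,1),m)
E
```

```text
clock: 10.93
position: [0.4051, 0.036, 0.092]
ee_rot: [1.521, 2.207, -0.413]
force: [-0.5, -0.6, 1.2]
width: 0.599
clock 10.9333 tcp [0.4051 0.036  0.092 ] force [-0.5 -0.6  1.2] w 0.599
bay_right in bracket frame [ 0.2725 -0.0006 -0.1543] rot err deg [-0.07 -0.11  0.2 ]
[ 0.5559 -0.1942 -1.2024] 176.4 {'top': 1170.2333984375}
[ 0.5557 -0.1932 -1.2105] 381.1 {'top': 1170.2333984375, 'side': 1007.2999877929688}
[0.0696 0.0014 0.0026] 266.3 {'top': 1288.566650390625}
[0.0699 0.0013 0.0024] 467.5 {'top': 1288.566650390625, 'side': 1033.933349609375}
```

View pics/look_h8.png

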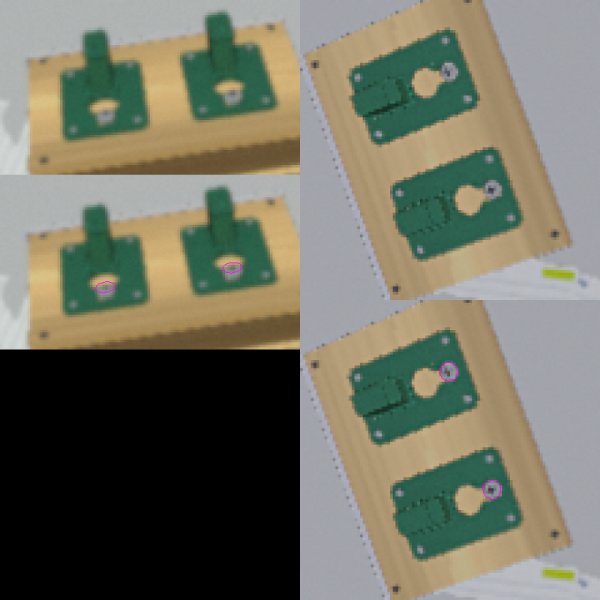

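View pics/top_h8.png

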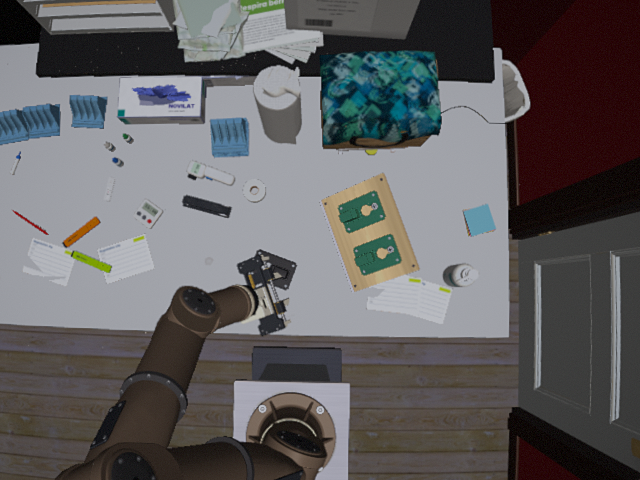

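```bash
python3 -m creep '[{"translation":[0,0,-0.03],"rot":[0,0,0],"jaw":0.055},{"translation":[0,0,-0.03],"rot":[0,0,0],"jaw":0.055},{"translation":[0,0,0],"rot":[0,0,0],"jaw":0.055},{"translation":[0,0,0],"rot":[0,0,0],"jaw":0.055},{"translation":[0,0,0],"rot":[0,0,0],"jaw":0.055}]'; python3 -c "
from cell import arm
print(arm.observe()['dq'].round(3)); print(arm.sign_off())"
```

```text
clock: 11.45
position: [0.3948, 0.0628, 0.1443]
ee_rot: [1.527, 2.205, -0.41]
force: [-1.3, 0.2, -0.9]
width: 0.598
[ 0.01   0.024 -0.005  0.012 -0.001 -0.004 -0.002]
the job is handed in; nothing more can be done
None
```

The loose green bracket now hangs on the bare screw (bay_right, nearer the robot), and I handed the job in at 11.5 s of the 42 s allowed. I gripped it by the tongue, tilted it to match the panel, passed the mouth over the screw head and pressed it onto the face (about 40 N). Then I slid it down the slope until it met the stop at about 4 N, let go and backed away.

**Last checks:**
- **Position:** the final picture fit puts the screw axis at 69.7 mm along the bracket (69 mm is nominal) and 1.3 mm across the slot.
- **Squareness:** the bracket is turned about 0.15° from square. It looks seated like its neighbour in both the side and top views.
- **Not fitted separately:** the bracket's lean and its gap to the face were held fixed in that fit. I judged them from the contact felt at the face and from the pictures.
- **Other things on the table:** in the top view after release, the stapler, timer, label roll and pump bottle sit where they started. The black look-alike was partly hidden by the gripper in that view.
- **Clear of contact:** the jaws were open and the arm was raised well clear of the bracket at hand-in. The tool force was near zero.

**One disagreement:** the arm's own pose put the screw at 71 to 72 mm along the bracket just before and just after release. That is 1 to 2 mm more than the picture fit, but still under the 73 mm limit. The side-camera overlays were also off by a pixel or two, against a stated calibration of about 2 mm.

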